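# Load the last star nightlight and shut the test tray in the burn-in guard

### The job

Stand the loose star nightlight in the empty rear bay of the test tray, in line with the other two and facing the same way. Press the thumb piece to lift the latch bar out of its catch, swing the gate wide open, slide the loaded tray fully into the guard box and swing the gate shut so that the bar drops back into its catch. Keep the star nightlights upright and leave the round nightlight where it stands.

Things in the scene. Friction and masses are not known exactly. Their poses are not given: they have to be found in the camera images.
- booth: Burn-in guard, fixed: bed plate 860 x 200 x 6 mm with two slide rails (12 mm tall, 98 mm apart) along it, and on one end a clear box, x = 0 to 308 mm, 178 mm wide, 130 mm high (a grey unit on its rear end: 180 mm). Its opening is 118 mm wide; the roof starts at x = 20 mm. Origin on the counter, mid gate opening; x runs along the rails into the box, y across, z up.
- tray_home (a point): Where the tray's origin lies when the tray is fully in, against the black stop block: x = 147, y = 0, z = 6 mm in the booth frame. Up to 13 mm short of it still counts as fully in. Frame as the booth's.
- gate (a joint): Opening angle of the gate, rad: 0 shut, up to 1.9 as its free edge swings out of the box (to -x of the booth) and round to the booth's -y side, anticlockwise from above. It stays where it is left (hinge friction 0.05 N m). Latched, it has about 0.03 rad of play. Open at 1.5 or more, it is clear of the tray's path.
- gate_hinge (a point): On the gate's vertical hinge axis, 75 mm above the counter, x = -8, y = -74 mm in the booth frame. Its frame turns with the gate: y runs from hinge to free edge, x is the booth's x when shut. The gate, an aluminium frame with a clear pane, spans x = -6 to 6, y = 2 to 144 mm, 26 to 130 mm above the counter; its top rail, 106 to 130 mm up, is bare above the latch bar.
- gate_edge (a point): On the gate's outer face by the free edge, mid height of the top rail: x = -6, y = 142 mm in the gate frame, 118 mm above the counter.
- latch_pivot (a point): Pivot of the latch bar, y = 105 mm in the gate frame, 92 mm above the counter. The bar is a steel see-saw along the gate's outer face (x = -9 to -16 mm, 86 to 98 mm above the counter). Its nose reaches 24 mm past the gate's free edge into the catch on the post; the thumb piece is its other end, 44 mm from the pivot towards the hinge.
- latch (a joint): Angle of the latch bar, rad: 0 level, at rest; up to 0.5 as the thumb piece goes down and the nose rises. Above about 0.2 the nose clears the catch, which it leaves at a gate angle of about 0.3. It falls back by its own weight (under 2 N on the thumb piece holds it). As the gate is pushed shut the nose rides up the catch's slope and drops in by itself.
- thumb_pad (a point): Middle of the top of the thumb piece, 94 mm above the counter when level: x = -30, y = 61 mm in the gate frame. A flat plate 40 mm along the gate, sticking out to x = -51 mm, ending in an upturned lip (x = -51 to -55 mm, 12 mm tall). A fingertip set down between gate face and lip presses it, and can draw the gate open by the lip.
- tray: Aluminium test tray, 262 (x) x 92 mm (y), loose between the rails, about 0.6 kg empty. Origin at the centre of its underside, x towards the gate. Floor 4 mm, rim 16 mm high, three bays 85 mm apart; across its rear end (x = -131 mm) a push plate 95 mm tall, 4 mm thick. It starts outside the gate's swing, with star nightlights in its front two bays.
- bay3 (a point): Centre of the floor of the empty rear bay, beside the push plate: x = -85 mm, z = 4 mm in the tray frame. The bay is 84 mm long and 86 mm wide, its side and front walls 10 to 12 mm tall; the push plate is stiffened by a gusset 16 mm long and 76 mm tall at each side of the bay's rear end.
- star: The loose star nightlight: a round white ceramic base 64 mm across, 24 mm tall, carrying an upright frosted five-pointed star, 78 mm across (x), 28 mm thick over its flat faces (y), its middle 53 mm and its top 94 mm above the underside. About 0.19 kg. Origin at the centre of the underside, z up. It looks the same turned half round.
- star_mid: A like nightlight, in the tray's middle bay, its axes along the tray's within 0.1 rad.
- star_front: A like nightlight, in the tray's front bay (the one nearest the gate).
- moon: A round nightlight on the counter, same base with an upright frosted disc 68 mm across, 28 mm thick; 91 mm tall. Not wanted.
There are look-alikes about, which are no part of the job. Leave any red look-alike of the star alone.

How it is judged:
By the outcome, as a careful person would: the job done as asked, in the order asked, and still so for the second after the job is handed in, with the robot touching nothing.
It also fails if it takes over 72 s, if anything falls off the work surface, if the arm or the gripper's body presses on something with over 40 N, if the wrist force passes 120 N, or if a joint passes its speed limit or range.

### The arm

A 7-joint arm with a two-finger parallel gripper is mounted at the origin on the work surface. World frame = base frame: x ahead of the robot, y to its left, z up, the work surface at z = 0. Lengths are in m, angles in rad, forces in N, time in s.
With the tool pointing down it reaches from about 0.4 to 0.875 m from the base axis. Payload 6.5 kg.
Tool frame: the origin (TCP) lies between the finger pads; the fingertips stand r.tip_extent ahead of it and the grasp point (between the pads) is the TCP (r.tip_extent is the distance from the TCP to the fingertips, in m); z points along the fingers, y is the line along which they close (so a half turn about z gives the same grasp; the last joint's range is limited). The gripper opens to 85 mm and grips with 20 to 120 N. Pads are 22 mm wide; open, the fingers measure 114 mm over their backs; the gripper's body (76 mm by 85 mm) begins 54 mm behind the grasp point. The pads swing forward as they close: fully open they stand 13 mm farther back than shut.
Start: joints at [1.243, 0.536, -0.004, 1.538, 0.003, 1.067, -0.071], TCP at [0.168, -0.628, 0.25] pointing down, gripper open.
Joint ranges: [-2.7, 2.7], [-0.37, 2.16], [-1.27, 1.26], [0.24, 2.4], [-1.31, 4.45], [0.19, 1.91], [-2.76, 2.76]. Speed limits (rad/s): [2.39, 2.39, 3.14, 3.14, 3.14, 3.14, 3.14].

### API

Orientations are given as a rotation vector (axis times angle).
In Python, from station import r gives the robot as it stands.
- The arm moves only by the tool drive_tool, never from a script. Its argument "increments" is a list of rows, each a list of 7 numbers: the shift along the tool's x, y, z in m, then the turn, a rotation vector about the tool's x, y, z in rad, then the closure, from 0 (fully open) to 1 (shut). A call has 1 to 8 rows; each row is the pose to reach, as a shift and turn from the pose commanded when the call began, along the tool's axes at that moment; what a row does not reach only later rows make up. A row lasts 1/12 s, in which the tool goes at most 41.7 mm and 7.16 degrees, less where a joint would pass 70% of its speed; a pose out of reach is approached as far as the arm can. A call with a gripper value outside its range is refused whole. The fingers move at their own pace and stop on an object; "squeeze" is the grip in N (left out, the last holds). Time passes only in rows, so rows that repeat a pose let the fingers close. It gives the time, the measured TCP pose, the force, the opening and the grip force at its end, in the units of the state.
- r.get_obs(): the state, without advancing time (a new reading comes with each control period).
- r.snapshot(name): name is "side" or "top"; returns a dict with "pixels" (420x560x3 uint8, blue, green, red), "z_map" (420x560 float32, m along the optical axis (not along the pixel's ray), 0 where there is no reading), "vfov" (degrees; the focal length in pixels is half the picture's height over the tangent of half this angle, whatever the lens; pixels are square), "cx", "cy" (the principal point, pixels), "D" ([k1, k2, p1, p2, k3] as OpenCV has them; the pictures are not rectified), "R" (3x3) and "t" (3): a world point X has camera coordinates R X + t. Camera axes: x right, y down, z forward; pixel columns grow to the right and rows downward; lengths in m; the calibration is good to about 2 mm. A picture is of the moment at which its call begins.
- r.sign_off(): hands the job in; it is judged then, once.
Trained networks look in the newest picture that a camera, given by its name, has taken for a name from the list of things; names that differ only in an ending like _2 or _b are one class to them, and where a whole thing is asked for, a point or a joint stands for the part that bears it (a point fixed in the world has none). Each returns a list of dicts, best first, with "p" (0 to 1); they miss things now and then, are a little off and sometimes report something else, mostly with a low value. They report only what shows in the picture. A call takes as long as a camera call. They do not tell look-alikes from the thing itself.
- r.outline_of(query, camera): "region" (420x560 bool, what is visible of it) and "at" ([row, column] in pixels, amid what is visible of it).
The state is a dict: "clock": time; "q": joint angles; "qvel": joint speeds; "joint_torque": joint torques, N m; "ee_pos": TCP position; "eef_rot": TCP orientation; "wrist_force": force on the tool from outside, world axes, zero at the start; "moment": the same for the moment, N m; "grip_width": opening from 0.0 (shut) to 1.0 (fully open); "grasp_force": force on a finger pad.
Only numpy, scipy, OpenCV 4.12 (cv2) and the standard library are available. Lean on these libraries where they do the work, as an engineer would, in place of code of your own. Each camera call takes 0.05 s, during which the arm holds its last target. There are 200 camera calls.

## Working session

There is one attempt and no reset: what is moved stays moved. The work goes in short steps, Python scripts to look and compute and a tool call to move; the robot and the scene stay as the last step left them, time stands still between calls to the robot, and variables do not carry over. Pictures are saved under pics/ and viewed, at most 10 in all, crops included, and the job is handed in when it is done.

Besides the shell and the picture viewer there is one more tool, called after "Request:" as name(argument=value, ...), one argument or row to a line, values as JSON. drive_tool: Moves the arm, as the interface text tells. Its arguments: {"type":"object","properties":{"increments":{"type":"array","items":{"type":"array","items":{"type":"number"}}},"squeeze":{"type":"number"}},"required":["increments"]}

```bash
mkdir -p pics; ls
cat > h.py <<'E'
import numpy as np, cv2
from station import r
from scipy.spatial.transform import Rotation as Ro
def K(s):
    f=210/np.tan(np.radians(s["vfov"])/2)
    return np.array([[f,0,s["cx"]],[0,f,s["cy"]],[0,0,1]])
def cloud(s):
    h,w=s["z_map"].shape
    u,v=np.meshgrid(np.arange(w),np.arange(h))
    p=cv2.undistortPoints(np.stack([u,v],-1).reshape(-1,1,2).astype(np.float64),K(s),np.array(s["D"],float)).reshape(h,w,2)
    z=s["z_map"].astype(float)
    c=np.dstack([p[...,0]*z,p[...,1]*z,z])
    P=(c-np.array(s["t"]))@np.array(s["R"])
    P[z==0]=np.nan
    return P
def proj(s,X):
    X=np.atleast_2d(np.array(X,float))
    return cv2.projectPoints(X,cv2.Rodrigues(np.array(s["R"]))[0],np.array(s["t"],float),K(s),np.array(s["D"],float))[0].reshape(-1,2)
E
python3 - <<'E'
from h import *
o=r.get_obs();print(o, r.tip_extent)
for n in("side","top"):
    s=r.snapshot(n);cv2.imwrite(f"pics/{n}0.png",s["pixels"])
    P=cloud(s);np.savez(f"{n}0.npz",P=P,**s)
    print(n,s["vfov"],s["t"],-np.array(s["R"]).T@s["t"])
    for q in("booth","gate","latch","tray","star","star_mid","moon","thumb_pad"):
        for d in r.outline_of(q,n)[:6]:
            m=d["region"];X=P[m];X=X[~np.isnan(X[:,0])]
            print(q,round(d["p"],2),np.round(d["at"]),m.sum(),np.round(np.median(X,0),3) if len(X) else None,np.round(np.percentile(X,[3,97],axis=0),3).tolist() if len(X) else None)
E
```

```text
pics
{'clock': 0.0, 'q': array([ 1.24280571,  0.53718717, -0.0044469 ,  1.53889196,  0.00261461,
        1.06726718, -0.07119364]), 'qvel': array([ 0.0002553 , -0.00194804,  0.00041139, -0.00095104, -0.00070091,
        0.0007296 , -0.00062325]), 'joint_torque': array([ 2.53776416e-04, -5.83412111e+01,  1.04880642e+00, -2.59101462e+01,
        1.23931031e-02,  9.35145799e-03,  2.15178829e-05]), 'ee_pos': array([ 0.16805634, -0.6272756 ,  0.24939202]), 'eef_rot': array([-3.11300348e+00, -4.09967298e-01,  5.69845645e-04]), 'wrist_force': array([ 0.4048323 , -0.03934413,  0.31206682]), 'moment': array([ 0.06088755,  0.06097954, -0.03739052]), 'grasp_force': 0.0, 'grip_width': 1.0043584924566749} 0.019
side 47.8745927752451 [0.39027032 0.30546472 1.05289516] [0.0617146  0.6149653  0.98601057]
booth 0.74 [206. 259.] 18390 [ 0.595 -0.12   0.011] [[0.488, -0.456, 0.003], [0.713, 0.347, 0.18]]
booth 0.5 [173. 272.] 1433 [ 0.614 -0.172  0.096] [[0.555, -0.185, 0.031], [0.691, -0.126, 0.132]]
gate 0.67 [290. 197.] 2423 [0.569 0.213 0.016] [[0.529, 0.024, 0.008], [0.627, 0.282, 0.1]]
gate 0.6 [
[... 1530 characters left out ...]
.677, -0.13, 0.132]]
tray 0.57 [198. 177.] 2884 [0.574 0.209 0.012] [[0.532, 0.027, 0.007], [0.639, 0.277, 0.096]]
star 0.75 [288. 280.] 694 [ 0.365 -0.057  0.067] [[0.339, -0.091, 0.003], [0.394, -0.025, 0.093]]
star 0.65 [264. 353.] 679 [ 0.418 -0.213  0.067] [[0.396, -0.25, 0.009], [0.449, -0.184, 0.093]]
star 0.55 [310. 325.] 696 [ 0.311 -0.152  0.067] [[0.277, -0.182, 0.01], [0.346, -0.13, 0.093]]
star_mid 0.63 [191. 200.] 686 [0.581 0.144 0.076] [[0.562, 0.112, 0.02], [0.603, 0.183, 0.103]]
moon 0.85 [271. 416.] 698 [ 0.412 -0.363  0.064] [[0.387, -0.399, 0.001], [0.44, -0.341, 0.091]]
thumb_pad 0.55 [184. 331.] 470 [ 0.615 -0.156  0.095] [[0.589, -0.17, 0.088], [0.706, -0.127, 0.106]]
```

```bash
python3 -c "
import cv2,numpy as np
a=cv2.imread('pics/side0.png');b=cv2.imread('pics/top0.png')
cv2.imwrite('pics/t1.png',cv2.resize(b,None,fx=1.42,fy=1.42));cv2.imwrite('pics/s1.png',cv2.resize(a,None,fx=1.42,fy=1.42))"
```

```text
(no output)
```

View pics/t1.png

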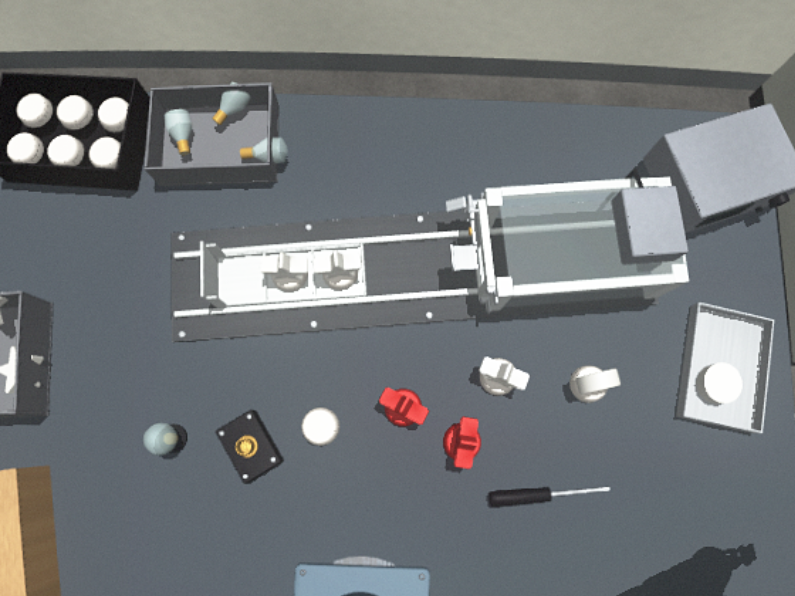

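View pics/s1.png

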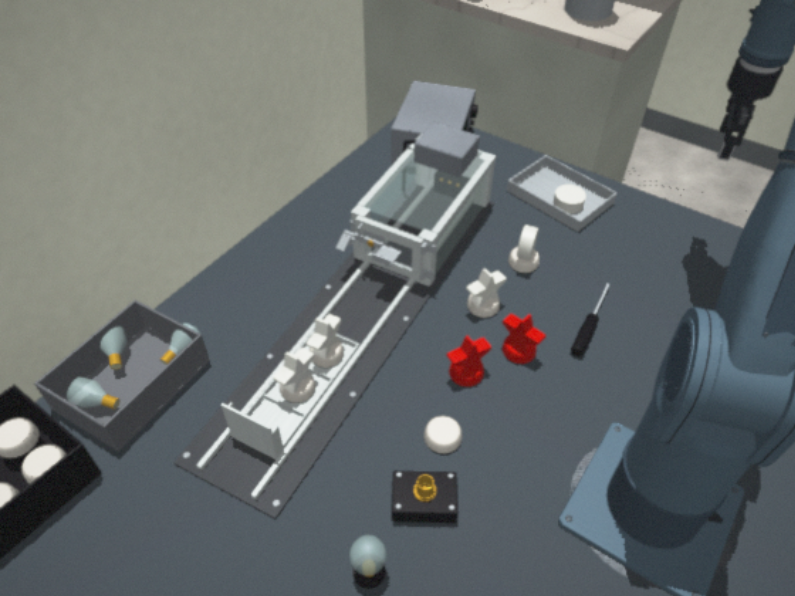

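The top view (1.42x) shows the booth with its rails along world -y. The gate is at about (485,245) with the thumb piece at (463,257), and the tray push plate is at (208,270). The white loose star is at (502,375), the reds at (403,407) and (463,442), and the moon at (593,383). The side view agrees with this.

```bash
cat > fit.py <<'E'
from h import *
from scipy.optimize import least_squares
Ps=[]
for n in("side","top"):
    d=np.load(f"{n}0.npz");P=d["P"];g=d["pixels"].astype(float).mean(-1)
    ok=~np.isnan(P[...,0])
    # dark bed-plate
    bed=ok&(P[...,2]>0.002)&(P[...,2]<0.0105)&(P[...,0]>.47)&(P[...,0]<.75)&(P[...,1]>-.12)&(P[...,1]<.36)
    pts=np.float32(P[bed][:,:2]);print(n,"bed z",np.median(P[bed][:,2]),cv2.minAreaRect(pts))
    ra=ok&(P[...,2]>0.0135)&(P[...,2]<0.024)&(P[...,0]>.5)&(P[...,0]<.7)&(P[...,1]>-.10)&(P[...,1]<.34)&(g>150)
    R=P[ra]; 
    for lo,hi in((.5,.58),(.60,.7)):
        for yl,yh in((-.1,.02),(.285,.34)):
            q=R[(R[:,0]>lo)&(R[:,0]<hi)&(R[:,1]>yl)&(R[:,1]<yh)]
            if len(q)>5: print(" rail",yl,len(q),np.median(q,0).round(4))
    # box top points z .12-.14
    t=ok&(P[...,2]>.122)&(P[...,2]<.138)&(P[...,0]>.45)&(P[...,0]<.78)&(P[...,1]<-.1)&(P[...,1]>-.5)
    print(" boxtop",t.sum(),cv2.minAreaRect(np.float32(P[t][:,:2])))
    # push plate
    pp=ok&(P[...,2]>.04)&(P[...,2]<.11)&(P[...,1]>.22)&(P[...,1]<.33)&(P[...,0]>.5)&(P[...,0]<.65)
    print(" plate",pp.sum(),cv2.minAreaRect(np.float32(P[pp][:,:2])),np.percentile(P[pp][:,2],98))
    for nm,c in(("star",(.418,-.213)),("mid",(.58,.144)),("front",(.58,.06))):
        m=ok&(np.hypot(P[...,0]-c[0],P[...,1]-c[1])<.07)&(P[...,2]>.05)&(P[...,2]<.115)
        tt=ok&(np.hypot(P[...,0]-c[0],P[...,1]-c[1])<.07)&(P[...,2]>(.052 if nm=="star" else .07))&(P[...,2]<.115)
        print(" ",nm,m.sum(),np.median(P[m],0).round(4),cv2.minAreaRect(np.float32(P[tt][:,:2])))
E
python3 fit.py
```

```text
side bed z 0.006631082237753146 ((0.6099572777748108, 0.12006724625825882), (0.2798875868320465, 0.47983232140541077), 0.0026337529998272657)
 rail -0.1 138 [ 0.556  -0.0354  0.0188]
 rail 0.285 97 [0.5147 0.3136 0.0192]
 rail -0.1 102 [ 0.6624 -0.0424  0.0181]
 rail 0.285 82 [0.6213 0.3126 0.0199]
 boxtop 3519 ((0.6444151997566223, -0.3238094449043274), (0.1947890818119049, 0.3403039872646332), 7.54387092590332)
 plate 576 ((0.574082612991333, 0.26927879452705383), (0.09575476497411728, 0.022119982168078423), 5.108284950256348) 0.10358904591114007
  star 328 [ 0.4191 -0.2108  0.0689] ((0.4227340817451477, -0.21623635292053223), (0.08101294934749603, 0.03387453407049179), 67.44571685791016)
  mid 575 [0.5842 0.1486 0.0786] ((0.5904012322425842, 0.13155481219291687), (0.032621368765830994, 0.11378557235002518), 1.8855555057525635)
  front 471 [0.5895 0.0694 0.0788] ((0.5936284065246582, 0.07577571272850037), (0.030787097290158272, 0.11034184694290161), 6.865990161895752)
top bed z 0.006339792634333905 ((0.6100194454193115, 0.11998162418603897), (0.47991931438446045, 0.2799145877361297
[... 171 characters left out ...]
  0.0181]
 boxtop 7745 ((0.6427096128463745, -0.32603123784065247), (0.19167017936706543, 0.33764758706092834), 7.484223365783691)
 plate 432 ((0.5733364224433899, 0.26765474677085876), (0.09166489541530609, 0.021628500893712044), 6.284211158752441) 0.10276282582747832
  star 457 [ 0.4226 -0.2147  0.0687] ((0.4233247637748718, -0.21816246211528778), (0.08016543090343475, 0.028751611709594727), 69.58997344970703)
  mid 591 [0.5876 0.1382 0.0783] ((0.5902678370475769, 0.13096430897712708), (0.029802942648530006, 0.11174439638853073), 1.2022030353546143)
  front 583 [0.5915 0.0653 0.0783] ((0.5937651991844177, 0.07542161643505096), (0.029372910037636757, 0.11107295006513596), 7.136638164520264)
```

```bash
cat >> h.py <<'E'
BX=np.array([.1162,-.9932]);BY=np.array([.9932,.1162])
def tb(P,o=(0.6088,-0.0375)): # world -> along/across booth, relative o
    d=P[...,:2]-np.array(o); return d@BX,d@BY
E
python3 - <<'E'
from h import *
for n in("side","top"):
    d=np.load(f"{n}0.npz");P=d["P"];g=d["pixels"].astype(float).mean(-1)
    a,b=tb(P);z=P[...,2]
    bed=(z>.003)&(z<.0095)&(abs(b)<.09)&(a<-.3)&(a>-.45)
    # bed end by counting
    h,e=np.histogram(a[bed],np.arange(-.45,-.3,.005));print(n,"bedend",dict(zip(e[:-1].round(3),h)))
    G=(z>.106)&(z<.127)&(abs(b)<.05)&(a>.05)&(a<.2)
    h,e=np.histogram(a[G],np.arange(.05,.2,.003));print("gate rail",[(x,y) for x,y in zip(e[:-1].round(3),h) if y])
    G=(z>.127)&(z<.136)&(abs(b)<.1)&(a>.05)&(a<.52)
    h,e=np.histogram(a[G],np.arange(.05,.52,.004));print("top",[(x,y) for x,y in zip(e[:-1].round(3),h) if y>20])
    h,e=np.histogram(b[G],np.arange(-.12,.12,.004));print("top b",[(x,y) for x,y in zip(e[:-1].round(3),h) if y>20])
    L=(z>.089)&(z<.1)&(abs(b)<.13)&(a>.03)&(a<.13)
    T=L&(a<.11);print("thumb",T.sum(),np.percentile(a[T],[2,50,98]).round(4),np.percentile(b[T],[2,50,98]).round(4))
    pp=(z>.085)&(z<.106)&(a<-.28)&(a>-.36)&(abs(b)<.06);print("plate",pp.sum(),np.percentile(a[pp],[2,50,98]).round(4),np.percentile(b[pp],[2,50,98]).round(4), np.polyfit(b[pp],a[pp],1))
E
```

```text
side bedend {np.float64(-0.45): np.int64(19), np.float64(-0.445): np.int64(20), np.float64(-0.44): np.int64(15), np.float64(-0.435): np.int64(15), np.float64(-0.43): np.int64(23), np.float64(-0.425): np.int64(28), np.float64(-0.42): np.int64(50), np.float64(-0.415): np.int64(52), np.float64(-0.41): np.int64(31), np.float64(-0.405): np.int64(45), np.float64(-0.4): np.int64(155), np.float64(-0.395): np.int64(148), np.float64(-0.39): np.int64(123), np.float64(-0.385): np.int64(132), np.float64(-0.38): np.int64(113), np.float64(-0.375): np.int64(115), np.float64(-0.37): np.int64(106), np.float64(-0.365): np.int64(124), np.float64(-0.36): np.int64(125), np.float64(-0.355): np.int64(123), np.float64(-0.35): np.int64(120), np.float64(-0.345): np.int64(112), np.float64(-0.34): np.int64(115), np.float64(-0.335): np.int64(117), np.float64(-0.33): np.int64(121), np.float64(-0.325): np.int64(111), np.float64(-0.32): np.int64(98), np.float64(-0.315): np.int64(42), np.float64(-0.31): np.int64(40), np.float64(-0.305): np.int64(47)}
gate rail [(np.float64(0.083), np.int64(7)), (np.float64(0.086), np
[... 9964 characters left out ...]
 np.int64(141)), (np.float64(0.028), np.int64(135)), (np.float64(0.032), np.int64(135)), (np.float64(0.036), np.int64(129)), (np.float64(0.04), np.int64(137)), (np.float64(0.044), np.int64(132)), (np.float64(0.048), np.int64(130)), (np.float64(0.052), np.int64(136)), (np.float64(0.056), np.int64(144)), (np.float64(0.06), np.int64(158)), (np.float64(0.064), np.int64(160)), (np.float64(0.068), np.int64(184)), (np.float64(0.072), np.int64(198)), (np.float64(0.076), np.int64(207)), (np.float64(0.08), np.int64(190)), (np.float64(0.084), np.int64(110))]
thumb 151 [0.0872 0.1017 0.1098] [-0.0339 -0.0125  0.0823]
plate 156 [-0.3178 -0.3143 -0.3127] [-0.0446 -0.      0.0441] [ 0.01344311 -0.31470209]
```

```bash
cat >> h.py <<'E'
BX=np.array([.121,-.9927]);BY=np.array([.9927,.121]);BO=np.array([.6251,-.1856])
def bw(x,y): return BO+x*BX+y*BY
def go(x,y,z,ya,o=None):
    """row (shift+turn) from pose o (pos,R) or the present one; ya = world angle of tool y"""
    if o is None:
        s=r.get_obs();o=(s["ee_pos"],Ro.from_rotvec(s["eef_rot"]))
    p=np.array([x,y,z]);cy,sy=np.cos(ya),np.sin(ya)
    Y=np.array([cy,sy,0]);Z=np.array([0,0,-1.]);X=np.cross(Y,Z)
    R=Ro.from_matrix(np.c_[X,Y,Z])
    print((o[1].inv().apply(p-o[0])).round(4),(o[1].inv()*R).as_rotvec().round(4))
    return p,R
E
python3 - <<'E'
from h import *
a=go(.423,-.217,.25,-.356)
b=go(.423,-.217,.058,-.356,a)
print(bw(-.272-.149,0), bw(-.061,-.013))
E
```

```text
[ 3.524e-01 -3.309e-01  3.000e-04] [-0.      0.     -0.9529]
[0.    0.    0.192] [0. 0. 0.]
[0.574159  0.2323267] [ 0.6048139 -0.1266183]
```

Request:
drive_tool(
  increments=[
    [0.352,-0.331,0,0,0,-0.953,0],
    [0.352,-0.331,0,0,0,-0.953,0],
    [0.352,-0.331,0,0,0,-0.953,0],
    [0.352,-0.331,0,0,0,-0.953,0],
    [0.352,-0.331,0,0,0,-0.953,0],
    [0.352,-0.331,0,0,0,-0.953,0],
    [0.352,-0.331,0,0,0,-0.953,0],
    [0.352,-0.331,0,0,0,-0.953,0],
  ],
  squeeze=30,
)

```text
clock: 1.57
ee_pos: [0.3443, -0.3427, 0.2506]
eef_rot: [2.574, 1.8, -0.0]
wrist_force: [0.2, -1.5, 0.4]
grip_width: 1.003
grasp_force: 0.0
```

Run:
```python
from h import *
o=r.get_obs();print(o["clock"],o["ee_pos"])
a=go(.423,-.217,.16,-.356)
```

```text
1.5667 [ 0.34434547 -0.34274537  0.2506021 ]
[0.1451 0.0307 0.0905] [0.0006 0.0006 0.0061]
```

Request:
drive_tool(
  increments=[
    [0.145,0.031,0.0,0,0,0.006,0],
    [0.145,0.031,0.03,0,0,0.006,0],
    [0.145,0.031,0.06,0,0,0.006,0],
    [0.145,0.031,0.09,0,0,0.006,0],
    [0.145,0.031,0.09,0,0,0.006,0],
    [0.145,0.031,0.09,0,0,0.006,0],
  ],
)

```text
clock: 2.07
ee_pos: [0.4225, -0.2154, 0.1572]
eef_rot: [-2.575, -1.789, 0.002]
wrist_force: [0.1, -0.1, -0.6]
grip_width: 1.004
grasp_force: 0.0
```

Run:
```python
from h import *
a=go(.423,-.217,.058,-.356)
s=r.snapshot("top");t=r.snapshot("side")
c=np.hstack([cv2.resize(s["pixels"][170:350,220:480],None,fx=1.5,fy=1.5),cv2.resize(t["pixels"][100:280,250:510],None,fx=1.5,fy=1.5)])
cv2.imwrite("pics/a2.png",c)
```

```text
[-0.0015  0.0016  0.0992] [-0.0058 -0.0022 -0.0007]
```

View pics/a2.png

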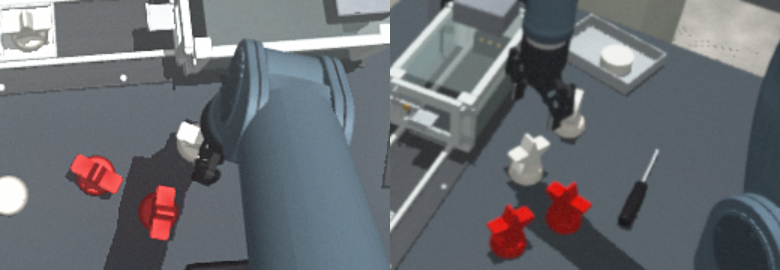

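Run:
```python
from h import *
s=r.snapshot("side");o=r.get_obs()
for X in (o["ee_pos"],o["ee_pos"]-[0,0,.006],[.423,-.217,.094],[.423,-.217,.0]):
    p=proj(s,X)[0];print(X,p,(p-[250,100])*1.5+[390,0])
p=proj(s,o["ee_pos"])[0].astype(int);print(cloud(s)[p[1]-12:p[1]+13:4,p[0]-20:p[0]+21:5].round(3).tolist())
```

```text
[ 0.42341156 -0.22063019  0.16127594] [346.8709683  172.86761179] [535.30645245 109.30141769]
[ 0.42341156 -0.22063019  0.15527594] [346.60300397 174.59290923] [534.90450595 111.88936384]
[0.423, -0.217, 0.094] [343.43890829 192.35752553] [530.15836243 138.53628829]
[0.423, -0.217, 0.0] [339.80051134 216.01526282] [524.700767   174.02289423]
[[[0.561, -0.366, 0.031], [0.56, -0.4, 0.007], [0.465, -0.234, 0.174], [0.539, -0.427, -0.002], [0.524, -0.432, 0.002], [0.408, -0.197, 0.23], [0.396, -0.2, 0.233], [0.392, -0.222, 0.219], [0.366, -0.187, 0.258]], [[0.558, -0.364, 0.018], [0.551, -0.384, 0.006], [0.464, -0.235, 0.161], [0.527, -0.405, 0.004], [0.516, -0.417, 0.001], [0.503, -0.425, 0.002], [0.392, -0.194, 0.227], [0.385, -0.207, 0.221], [0.364, -0.186, 0.247]], [[0.554, -0.358, 0.008], [0.543, -0.371, 0.004], [0.532, -0.384, 0.0], [0.521, -0.395, -0.002], [0.507, -0.402, -0.0], [0.495, -0.411, -0.001], [0.389, -0.19, 0.219], [0.469, -0.427, 0.002], [0.361, -0.182, 0.239]], [[0.545, -0.344, 0.007], [0.535, -0.358, 0.001], [0.522, -0.365, 0.004], [0.511, -0.377, -0.0], [0.498, -0.386, 0.0], [0.486, -0.395, -0.0], [0.388, -0.194, 0.203], [0.376, -0.195, 0.208], [0.36, -0.185, 0.225]], [[0.537, -0.331, 0.004], [0.527, -0.344, 0.0], [0.513, -0.351, 0.002], [0.5, -0.357, 0.005], [0.49, -0.371, -0.0], [0.475, -0.374, 0.005], [0.465, -0.388, -0.0], [0.373, -0.191, 0.2], [0.358, -0.184, 0.214]], [[0.529, -0.318, 0.002], [0.519, -0.332, -0.003], [0.506, -0.339, -0.001], [0.494, -0.349, -0.003], [0.481, -0.356, -0.001], [0.467, -0.359, 0.004], [0.385, -0.195, 0.177], [0.371, -0.191, 0.188], [0.414, -0.342, 0.046]], [[0.52, -0.303, 0.002], [0.51, -0.315, -0.001], [0.495, -0.32, 0.003], [0.484, -0.331, 0.0], [0.472, -0.339, 0.001], [0.458, -0.344, 0.004], [0.383, -0.194, 0.165], [0.371, -0.196, 0.17], [0.414, -0.348, 0.026]]]
```

Request:
drive_tool(
  increments=[
    [0.003,-0.0015,0.035,0,0,0,0],
    [0.003,-0.0015,0.07,0,0,0,0],
    [0.003,-0.0015,0.102,0,0,0,0],
    [0.003,-0.0015,0.102,0,0,0,0],
    [0.003,-0.0015,0.102,0,0,0,1],
    [0.003,-0.0015,0.102,0,0,0,1],
    [0.003,-0.0015,0.102,0,0,0,1],
    [0.003,-0.0015,0.102,0,0,0,1],
  ],
)

```text
clock: 2.88
ee_pos: [0.4243, -0.217, 0.0604]
eef_rot: [2.583, 1.782, 0.003]
wrist_force: [-0.5, -0.7, -0.5]
grip_width: 0.454
grasp_force: 0.0
```

Run:
```python
from h import *
o=r.get_obs();print(o["ee_pos"],o["grip_width"],o["grasp_force"])
```

```text
[ 0.42426268 -0.21702114  0.0603502 ] 0.4536578811669923 0.0
```

Request:
drive_tool(
  increments=[
    [0,0,0,0,0,0,1],
    [0,0,0,0,0,0,1],
    [0,0,-0.03,0,0,0,1],
    [0,0,-0.07,0,0,0,1],
    [0,0,-0.11,0,0,0,1],
    [0,0,-0.15,0,0,0,1],
    [0,0,-0.15,0,0,0,1],
  ],
)

```text
clock: 3.47
ee_pos: [0.4269, -0.2175, 0.2157]
eef_rot: [2.576, 1.779, 0.009]
wrist_force: [1.9, -0.8, -1.3]
grip_width: 0.321
grasp_force: 32.2
```

Run:
```python
from h import *
o=r.get_obs();print(o["ee_pos"],o["grip_width"],o["grasp_force"])
go(.577,.2325,.21,.119)
```

```text
[ 0.4269432  -0.21751782  0.21572334] 0.3210956390402236 32.247891426086426
[ 0.474  -0.0191  0.0047] [ 0.0118  0.0046 -0.481 ]
```

Request:
drive_tool(
  increments=[
    [0.02,-0.001,0,0.001,0.0,-0.02,1],
    [0.055,-0.002,0,0.001,0.001,-0.06,1],
    [0.09,-0.003,0,0.002,0.001,-0.1,1],
    [0.125,-0.005,0,0.003,0.001,-0.14,1],
    [0.16,-0.006,0,0.004,0.002,-0.18,1],
    [0.195,-0.008,0,0.005,0.002,-0.22,1],
    [0.23,-0.009,0,0.006,0.002,-0.26,1],
    [0.265,-0.01,0,0.007,0.003,-0.3,1],
  ],
)

```text
clock: 4.13
ee_pos: [0.5073, 0.0369, 0.2084]
eef_rot: [-2.282, -2.149, 0.003]
wrist_force: [0.7, -0.5, -1.6]
grip_width: 0.324
grasp_force: 32.2
```

Run:
```python
from h import *
o=r.get_obs();print(o["ee_pos"],o["grip_width"],o["grasp_force"])
go(.577,.2325,.21,.119)
```

```text
[0.50729613 0.03687522 0.20842903] 0.3239572148656372 32.20159113407135
[ 0.1995  0.0578 -0.0013] [-0.0062 -0.004  -0.179 ]
```

Request:
drive_tool(
  increments=[
    [0.035,0.01,0,0,0,-0.04,1],
    [0.07,0.02,0,0,0,-0.08,1],
    [0.105,0.03,0,0,0,-0.12,1],
    [0.14,0.04,0,0,0,-0.15,1],
    [0.175,0.05,0,-0.003,-0.002,-0.17,1],
    [0.19,0.056,0,-0.006,-0.004,-0.179,1],
    [0.1995,0.058,0,-0.006,-0.004,-0.179,1],
    [0.1995,0.058,0,-0.006,-0.004,-0.179,1],
  ],
)

```text
clock: 4.8
ee_pos: [0.5771, 0.2331, 0.2086]
eef_rot: [-2.084, -2.349, -0.001]
wrist_force: [-0.5, -1.1, -2.1]
grip_width: 0.319
grasp_force: 32.2
```

Run:
```python
from h import *
s=r.snapshot("side");t=r.snapshot("top")
o=r.get_obs();print(o["ee_pos"],o["grip_width"],o["grasp_force"])
go(.577,.2325,.073,.119)
c=np.hstack([cv2.resize(s["pixels"][160:360,100:300],None,fx=2,fy=2),cv2.resize(t["pixels"][100:300,80:280],None,fx=2,fy=2)])
cv2.imwrite("pics/a3.png",c)
```

```text
[0.57729433 0.2292156  0.2083015 ] 0.3195630348268034 32.17645525932312
[0.0034 0.0003 0.1353] [-0.0012  0.0011 -0.0032]
```

View pics/a3.png

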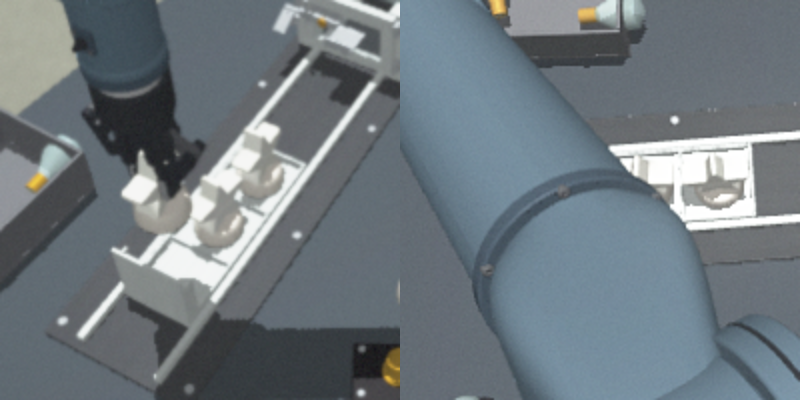

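Request:
drive_tool(
  increments=[
    [0.002,0,0.035,0,0,0,1],
    [0.002,0,0.07,0,0,0,1],
    [0.002,0,0.1,0,0,0,1],
    [0.002,0,0.12,0,0,0,1],
    [0.002,0,0.13,0,0,0,1],
    [0.002,0,0.135,0,0,0,1],
    [0.002,0,0.137,0,0,0,1],
    [0.002,0,0.137,0,0,0,1],
  ],
)

```text
clock: 5.57
ee_pos: [0.5781, 0.2326, 0.0726]
eef_rot: [2.089, 2.346, 0.002]
wrist_force: [-0.9, -0.4, -2.6]
grip_width: 0.322
grasp_force: 32.1
```

Run:
```python
from h import *
s=r.snapshot("side");P=cloud(s)
o=r.get_obs();print(o["ee_pos"],o["wrist_force"],o["grip_width"],o["grasp_force"])
go(.577,.2325,.0704,.119)
for d in r.outline_of("star","side")[:6]: print(d["p"],d["at"],np.nanmedian(P[d["region"]],0))
```

```text
[0.57835957 0.2329484  0.07309199] [ 0.30641208 -0.25380147 -1.51767648] 0.3220003288463432 32.11016535758972
[-0.0003 -0.0014  0.0027] [ 0.002  -0.001  -0.0026]
0.84 [295.7, 186.4] [0.56499115 0.24384676 0.07779942]
0.71 [254.2, 331.2] [ 0.35886259 -0.04542121  0.05152946]
0.56 [236.4, 367.9] [ 0.3077594  -0.1455127   0.05418793]
```

Request:
drive_tool(
  increments=[
    [0,-0.001,0.0015,0,0,0,1],
    [0,-0.001,0.003,0,0,0,1],
    [0,-0.001,0.003,0,0,0,1],
    [0,-0.001,0.003,0,0,0,0.4],
    [0,-0.001,0.003,0,0,0,0.4],
    [0,-0.001,0.003,0,0,0,0.4],
    [0,-0.001,0.003,0,0,0,0.4],
  ],
)

```text
clock: 6.25
ee_pos: [0.5764, 0.2329, 0.0687]
eef_rot: [-2.087, -2.347, -0.001]
wrist_force: [-0.1, 0.4, 0.2]
grip_width: 0.6
grasp_force: 0.0
```

Request:
drive_tool(
  increments=[
    [0,0,-0.01,0,0,0,0.3],
    [0,0,-0.03,0,0,0,0.3],
    [0,0,-0.06,0,0,0,0.3],
    [0,0,-0.1,0,0,0,0.3],
    [0,0,-0.14,0,0,0,0.3],
    [0,0,-0.14,0,0,0,0.3],
  ],
)

```text
clock: 6.75
ee_pos: [0.5802, 0.2356, 0.2178]
eef_rot: [2.084, 2.344, 0.02]
wrist_force: [0.5, 1.2, 1.2]
grip_width: 0.703
grasp_force: 0.0
```

Run:
```python
from h import *
o=r.get_obs();print(o["ee_pos"],o["q"])
print(bw(-.0415,-.013)); go(*bw(-.0415,-.013),.19,.121)
s=r.snapshot("side");P=cloud(s)
a,b=tb(P);z=P[...,2]
for nm,lo,hi in(("rear",-.315,-.235),("mid",-.228,-.146),("front",-.144,-.06)):
    m=(abs(b)<.06)&(a>lo)&(a<hi)&(z>.04)&(z<.11)&((a>-.305)|(z<0))
    print(nm,m.sum(),np.median(a[m]),np.median(b[m]),np.nanmax(z[m]),cv2.minAreaRect(np.float32(np.c_[a[m],b[m]])))
cv2.imwrite("pics/a4.png",cv2.resize(s["pixels"][160:360,100:320],None,fx=2.5,fy=2.5))
```

```text
[0.58020801 0.23559569 0.21775723] [-0.04969468  0.59415553 -0.5853684   1.61976726  0.37086714  1.02651509
 -0.6291593 ]
[ 0.6071734  -0.14597595]
[-0.3822 -0.0181  0.0257] [ 0.0125 -0.0049 -0.0039]
rear 504 -0.27668531365211463 -0.006467246136772839 0.10778211612375647 ((-0.2696794867515564, 0.0019375011324882507), (0.09274183213710785, 0.06909140199422836), 89.03620147705078)
mid 500 -0.1933791417929912 -0.0032493797431366782 0.10815994439765747 ((-0.18707923591136932, 0.002830205485224724), (0.031113330274820328, 0.0794612467288971), 84.24977111816406)
front 440 -0.10575471084648735 -0.007491558551887517 0.10767843633752675 ((-0.0998411476612091, -0.001197976991534233), (0.07906631380319595, 0.031248021870851517), 2.025156259536743)
```

View pics/a4.png

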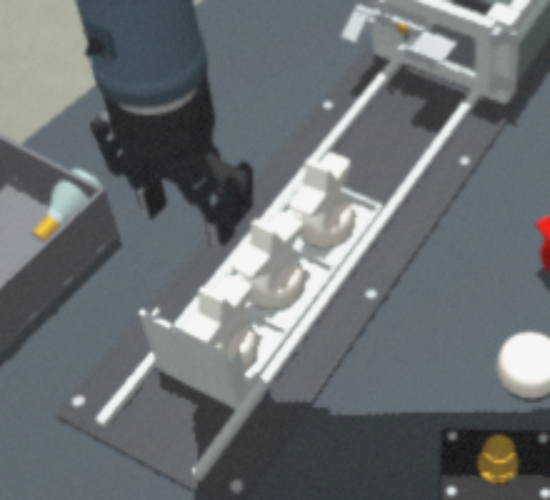

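The loose star now stands upright in the rear bay, at crop (225,320), in line with the other two. Next is the latch.

Request:
drive_tool(
  increments=[
    [-0.04,-0.002,0,0,0,0,1],
    [-0.08,-0.004,0,0.0,0,0,1],
    [-0.12,-0.006,0,0.01,-0.005,-0.004,1],
    [-0.16,-0.008,0.0,0.01,-0.005,-0.004,1],
    [-0.2,-0.01,0,0.01,-0.005,-0.004,1],
    [-0.24,-0.012,0,0.01,-0.005,-0.004,1],
    [-0.28,-0.014,0,0.01,-0.005,-0.004,1],
    [-0.31,-0.015,0,0.01,-0.005,-0.004,1],
  ],
)

```text
clock: 7.47
ee_pos: [0.5968, -0.0814, 0.2079]
eef_rot: [-2.084, -2.346, 0.02]
wrist_force: [0.3, -1.3, -1.4]
grip_width: -0.0
grasp_force: 0.0
```

Run:
```python
from h import *
o=r.get_obs();print(o["ee_pos"],o["q"])
go(*bw(-.0415,-.013),.15,.121)
```

```text
[ 0.59684682 -0.08136723  0.20785075] [ 0.44724344  0.56937124 -0.54571569  1.67454594  0.34602417  1.00607553
 -0.10137503]
[-0.065   0.0033  0.0582] [-0.0118  0.0059 -0.003 ]
```

Request:
drive_tool(
  increments=[
    [-0.035,0.002,0.0,-0.006,0.003,-0.003,1],
    [-0.062,0.003,0.02,-0.012,0.006,-0.003,1],
    [-0.062,0.003,0.045,-0.012,0.006,-0.003,1],
    [-0.062,0.003,0.058,-0.012,0.006,-0.003,1],
    [-0.062,0.003,0.058,-0.012,0.006,-0.003,1],
    [-0.062,0.003,0.058,-0.012,0.006,-0.003,1],
    [-0.062,0.003,0.058,-0.012,0.006,-0.003,1],
  ],
)

```text
clock: 8.05
ee_pos: [0.6084, -0.1365, 0.1519]
eef_rot: [2.076, 2.357, 0.006]
wrist_force: [-0.7, -0.2, 0.5]
grip_width: -0.006
grasp_force: 0.0
```

Run:
```python
from h import *
s=r.snapshot("side");P=cloud(s)
o=r.get_obs();print(o["clock"],o["ee_pos"],o["wrist_force"])
a,b=(P[...,:2]-BO)@BX,(P[...,:2]-BO)@BY;z=P[...,2]
m=(abs(a+.04)<.05)&(abs(b+.013)<.05)&(z>.137)&(z<.16);print("tip",m.sum(),np.percentile(a[m],[2,50,98]),np.percentile(b[m],[2,50,98]))
m=(a>-.08)&(a<-.05)&(abs(b+.013)<.03)&(z>.085)&(z<.112);print("lip",m.sum(),np.percentile(a[m],[5,50,95]),np.percentile(b[m],[2,50,98]))
go(*bw(-.0415,-.013),.15,.121)
cv2.imwrite("pics/a5.png",cv2.resize(s["pixels"][120:240,210:340],None,fx=4,fy=4))
```

```text
8.1 [ 0.60865549 -0.1367819   0.15221574] [ 0.2428515   0.37200222 -0.007496  ]
tip 64 [-0.06561758 -0.06071944 -0.04638007] [-0.02412744 -0.01363548  0.00321729]
lip 72 [-0.06529894 -0.06233498 -0.05885728] [-0.03194853 -0.01393433  0.0079205 ]
[-0.0089 -0.0026  0.0022] [ 0.004  -0.0016  0.0053]
```

View pics/a5.png

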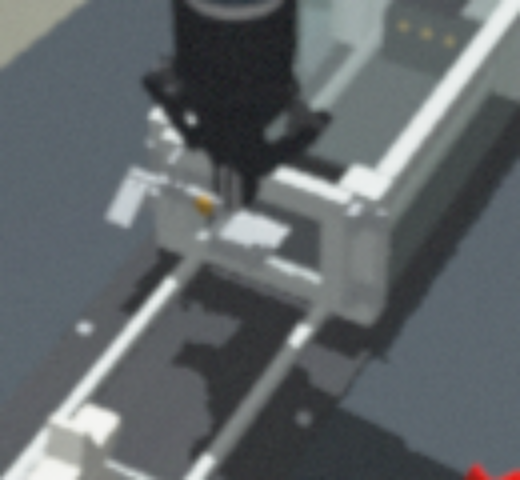

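The shut fingertips are over the thumb piece: plate at crop (250,228), gate rail at (330,190). Each check agrees to within a few mm, so I'll shift over and press.

Request:
drive_tool(
  increments=[
    [-0.0085,-0.0025,0,0.002,-0.001,0.005,1],
    [-0.0085,-0.0025,0.015,0.002,-0.001,0.005,1],
    [-0.0085,-0.0025,0.03,0.002,-0.001,0.005,1],
    [-0.0085,-0.0025,0.038,0.002,-0.001,0.005,1],
    [-0.0085,-0.0025,0.044,0.002,-0.001,0.005,1],
    [-0.0085,-0.0025,0.049,0.002,-0.001,0.005,1],
    [-0.0085,-0.0025,0.053,0.002,-0.001,0.005,1],
    [-0.0085,-0.0025,0.053,0.002,-0.001,0.005,1],
  ],
)

```text
clock: 8.77
ee_pos: [0.6062, -0.1469, 0.0974]
eef_rot: [-2.085, -2.349, -0.0]
wrist_force: [0.1, 0.3, 0.3]
grip_width: 0.003
grasp_force: 0.1
```

```bash
cat > arc.py <<'E'
from h import *
import sys
# arc of thumb point about hinge, from gate angle th0 (now) to list of angles
o=r.get_obs();print(o["clock"],o["ee_pos"],o["wrist_force"].round(1),o["q"].round(2))
p=o["ee_pos"][:2]-BO;print("booth xy",p@BX,p@BY)
st=(o["ee_pos"],Ro.from_rotvec(o["eef_rot"]))
gx,gy,z=float(sys.argv[1]),float(sys.argv[2]),float(sys.argv[3])
for t in map(float,sys.argv[4:]):
    c,s=np.cos(t),np.sin(t)
    q=bw(-.008+c*gx-s*gy,-.074+s*gx+c*gy);print(t,q.round(3),end=" ");go(*q,z,.121+t,st)
E
python3 arc.py -.034 .061 .099 0 .1 .2 .3 .4 .5 .6 .7 .8
```

```text
8.7667 [ 0.60620765 -0.14688258  0.09744664] [0.1 0.3 0.3] [ 0.5   0.74 -0.48  1.69  0.43  0.83 -0.05]
booth xy -0.04072075178288014 -0.014069624783318291
0.0 [ 0.607 -0.145] [ 0.0013  0.0011 -0.0016] [-0.0004 -0.0008 -0.0017]
0.1 [ 0.603 -0.14 ] [ 0.0072 -0.0026 -0.0015] [-0.0004 -0.0008 -0.1017]
0.2 [ 0.598 -0.135] [ 0.0127 -0.0069 -0.0015] [-0.0004 -0.0008 -0.2017]
0.3 [ 0.592 -0.131] [ 0.0178 -0.0117 -0.0015] [-3.000e-04 -8.000e-04 -3.017e-01]
0.4 [ 0.587 -0.127] [ 0.0223 -0.017  -0.0015] [-3.000e-04 -8.000e-04 -4.017e-01]
0.5 [ 0.58  -0.123] [ 0.0263 -0.0228 -0.0015] [-2.000e-04 -9.000e-04 -5.017e-01]
0.6 [ 0.574 -0.121] [ 0.0297 -0.0288 -0.0015] [-2.000e-04 -9.000e-04 -6.017e-01]
0.7 [ 0.567 -0.119] [ 0.0325 -0.0352 -0.0015] [-2.000e-04 -9.000e-04 -7.017e-01]
0.8 [ 0.56  -0.117] [ 0.0346 -0.0419 -0.0015] [-1.000e-04 -9.000e-04 -8.017e-01]
```

Request:
drive_tool(
  increments=[
    [0.004,-0.0005,0,0,0,-0.05,1],
    [0.0072,-0.0026,0,0,0,-0.1,1],
    [0.01,-0.0048,0,0,0,-0.15,1],
    [0.0127,-0.0069,0,0,0,-0.2,1],
    [0.0178,-0.0117,0,0,0,-0.3,1],
    [0.0223,-0.017,0,0,0,-0.4,1],
    [0.0223,-0.017,0,0,0,-0.4,1],
  ],
)

```text
clock: 9.35
ee_pos: [0.5862, -0.1263, 0.0982]
eef_rot: [-1.571, -2.72, -0.001]
wrist_force: [-0.3, -0.3, 1.3]
grip_width: -0.001
grasp_force: 0.2
```

```bash
python3 - <<'E'
from h import *
s=r.snapshot("side")
cv2.imwrite("pics/a6.png",cv2.resize(s["pixels"][120:240,210:340],None,fx=4,fy=4))
E
python3 arc.py -.034 .061 .098 .4 .5 .6 .7 .8 .9 1 1.1 1.2
```

```text
9.4 [ 0.58664989 -0.12660592  0.09817694] [-0.5  0.3  0.5] [ 0.55  0.73 -0.57  1.75  0.51  0.82  0.25]
booth xy -0.06321588853036475 -0.031031140642730277
0.4 [ 0.587 -0.127] [-0.0001 -0.0001  0.0002] [ 0.0004 -0.0009 -0.0033]
0.5 [ 0.58  -0.123] [ 0.0058 -0.0038  0.0002] [ 0.0004 -0.0008 -0.1033]
0.6 [ 0.574 -0.121] [ 0.0113 -0.0081  0.0002] [ 0.0005 -0.0008 -0.2033]
0.7 [ 0.567 -0.119] [ 0.0163 -0.0129  0.0002] [ 0.0005 -0.0008 -0.3033]
0.8 [ 0.56  -0.117] [ 0.0209 -0.0182  0.0002] [ 0.0006 -0.0008 -0.4033]
0.9 [ 0.554 -0.117] [ 0.0249 -0.0239  0.0002] [ 0.0006 -0.0008 -0.5033]
1.0 [ 0.547 -0.117] [ 0.0283 -0.03    0.0002] [ 6.000e-04 -7.000e-04 -6.033e-01]
1.1 [ 0.54  -0.118] [ 0.0311 -0.0364  0.0002] [ 7.000e-04 -7.000e-04 -7.033e-01]
1.2 [ 0.533 -0.119] [ 0.0332 -0.0431  0.0002] [ 7.000e-04 -7.000e-04 -8.033e-01]
```

View pics/a6.png

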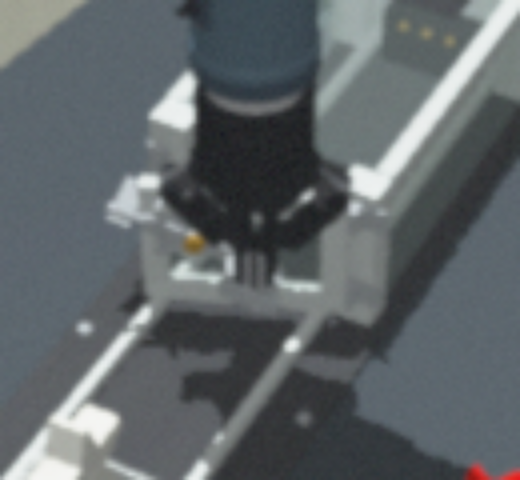

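The pivot screw has moved to crop (193,243) and the frame has swung forward, so the gate is following at low force. Continuing the arc.

Request:
drive_tool(
  increments=[
    [0.0058,-0.0038,0,0,0,-0.1,1],
    [0.0113,-0.0081,0,0,0,-0.2,1],
    [0.0163,-0.0129,0,0,0,-0.3,1],
    [0.0209,-0.0182,0,0,0,-0.4,1],
    [0.0249,-0.0239,0,0,0,-0.5,1],
    [0.0283,-0.03,0,0,0,-0.6,1],
    [0.0311,-0.0364,0,0,0,-0.7,1],
    [0.0332,-0.0431,0,0,0,-0.8,1],
  ],
)

```text
clock: 10.07
ee_pos: [0.5338, -0.1195, 0.0983]
eef_rot: [0.392, 3.115, 0.001]
wrist_force: [1.3, 0.3, -0.1]
grip_width: 0.001
grasp_force: 0.5
```

```bash
python3 arc.py -.034 .061 .098 1.2 1.3 1.4 1.5 1.6 1.7 1.75 1.8 1.85
```

```text
10.0667 [ 0.53378343 -0.11946284  0.09834105] [ 1.3  0.3 -0.1] [ 0.71  0.72 -0.76  1.88  0.67  0.82  0.9 ]
booth xy -0.07670366232392016 -0.0826473580280284
1.2 [ 0.533 -0.119] [0.0011 0.0001 0.0003] [ 0.0011  0.0016 -0.0007]
1.3 [ 0.526 -0.121] [ 0.007  -0.0036  0.0003] [ 0.001   0.0016 -0.1007]
1.4 [ 0.52  -0.124] [ 0.0125 -0.0079  0.0003] [ 0.0009  0.0017 -0.2007]
1.5 [ 0.514 -0.127] [ 0.0176 -0.0127  0.0003] [ 0.0008  0.0017 -0.3007]
1.6 [ 0.508 -0.131] [ 0.0221 -0.018   0.0003] [ 0.0007  0.0018 -0.4007]
1.7 [ 0.503 -0.136] [ 0.0261 -0.0237  0.0003] [ 0.0006  0.0018 -0.5007]
1.75 [ 0.5   -0.138] [ 0.0279 -0.0267  0.0003] [ 0.0006  0.0018 -0.5507]
1.8 [ 0.498 -0.141] [ 0.0295 -0.0298  0.0003] [ 5.000e-04  1.800e-03 -6.007e-01]
1.85 [ 0.496 -0.144] [ 0.031  -0.0329  0.0003] [ 5.000e-04  1.900e-03 -6.507e-01]
```

Request:
drive_tool(
  increments=[
    [0.007,-0.0036,0,0,0.001,-0.1,1],
    [0.0125,-0.0079,0,0,0.001,-0.2,1],
    [0.0176,-0.0127,0,0,0.001,-0.3,1],
    [0.0221,-0.018,0,0,0.001,-0.4,1],
    [0.0261,-0.0237,0,0,0.001,-0.5,1],
    [0.0295,-0.0298,0,0,0.001,-0.6,1],
    [0.0295,-0.0298,0,0,0.001,-0.6,1],
  ],
)

```text
clock: 10.65
ee_pos: [0.4965, -0.1426, 0.0977]
eef_rot: [0.541, -3.093, -0.0]
wrist_force: [0.1, -0.6, -0.0]
grip_width: -0.005
grasp_force: 0.1
```

Run:
```python
from h import *
s=r.snapshot("side");t=r.snapshot("top");o=r.get_obs()
print(o["ee_pos"],o["wrist_force"])
for s in(s,t):
    P=cloud(s);a,b=(P[...,:2]-BO)@BX,(P[...,:2]-BO)@BY;z=P[...,2]
    m=(z>.11)&(z<.136)&(a<-.03)&(a>-.16)&(b>-.2)&(b<.06)&(np.hypot(*(P[...,:2]-o["ee_pos"][:2]).transpose(2,0,1))>.045)
    print(m.sum(),np.percentile(a[m],[2,50,98]),np.percentile(b[m],[2,50,98])); 
    d=np.c_[a[m]+.008,b[m]+.074]; print(np.percentile(np.arctan2(-d[:,0],d[:,1]),[10,50,90]))
```

```text
[ 0.49716798 -0.14137336  0.09784611] [0.47292242 0.04538712 1.21901092]
191 [-0.15460889 -0.13093823 -0.03578632] [-0.11869395 -0.09860251 -0.07484936]
[1.7094247  1.77893301 1.86311014]
241 [-0.15679641 -0.12862815 -0.0920683 ] [-0.11946549 -0.09969418 -0.08579433]
[1.72810862 1.79422611 1.86297532]
```

Request:
drive_tool(
  increments=[
    [0,0,-0.03,0,0,0,1],
    [0,0,-0.07,0,0,0,1],
    [0,0,-0.11,0,0,0,1],
    [0,0,-0.11,0,0,0,1],
  ],
)

```text
clock: 11.08
ee_pos: [0.5016, -0.14, 0.2146]
eef_rot: [-0.537, 3.086, -0.004]
wrist_force: [0.5, 1.0, -0.2]
grip_width: 0.001
grasp_force: 0.0
```

Run:
```python
from h import *
o=r.get_obs();print(o["ee_pos"])
go(.568,.312,.20,.1165)
```

```text
[ 0.50162696 -0.13998806  0.21459107]
[-0.2151  0.403   0.0146] [0.0044 0.0098 1.7991]
```

Request:
drive_tool(
  increments=[
    [-0.015,0.028,0,0,0,0.12,1],
    [-0.03,0.056,0,0,0,0.24,1],
    [-0.045,0.084,0,0,0,0.36,1],
    [-0.06,0.112,0,0,0,0.48,1],
    [-0.075,0.14,0,0,0,0.6,1],
    [-0.09,0.168,0,0,0,0.72,1],
    [-0.105,0.196,0,0,0,0.84,1],
    [-0.12,0.224,0,0,0,0.96,1],
  ],
)

```text
clock: 11.75
ee_pos: [0.5336, 0.1129, 0.2082]
eef_rot: [-0.96, -2.991, -0.001]
wrist_force: [0.5, -0.2, 0.2]
grip_width: -0.003
grasp_force: 0.0
```

Run:
```python
from h import *
o=r.get_obs();print(o["ee_pos"])
go(.568,.312,.20,.1165)
```

```text
[0.53363923 0.11287166 0.20817051]
[0.088  0.1819 0.0083] [ 1.00e-04 -1.00e-03  8.33e-01]
```

Request:
drive_tool(
  increments=[
    [0.011,0.023,0,0,0,0.12,1],
    [0.022,0.046,0,0,0,0.24,1],
    [0.034,0.07,0,0,0,0.36,1],
    [0.046,0.095,0,0,0,0.48,1],
    [0.058,0.12,0,0,0,0.6,1],
    [0.072,0.15,0,0,0,0.72,1],
    [0.088,0.182,0,0,0,0.833,1],
    [0.088,0.182,0,0,0,0.833,1],
  ],
)

```text
clock: 12.42
ee_pos: [0.5635, 0.3206, 0.209]
eef_rot: [-2.074, -2.352, -0.009]
wrist_force: [-0.9, 1.0, 0.7]
grip_width: 0.002
grasp_force: 0.0
```

Request:
drive_tool(
  increments=[
    [0,0,0.03,0,0,0,1],
    [0,0,0.06,0,0,0,1],
    [0,0,0.09,0,0,0,1],
    [0,0,0.11,0,0,0,1],
    [0,0,0.11,0,0,0,1],
    [0,0,0.11,0,0,0,1],
  ],
)

```text
clock: 12.92
ee_pos: [0.5651, 0.3104, 0.0975]
eef_rot: [-2.077, -2.354, 0.003]
wrist_force: [0.2, -0.5, 0.3]
grip_width: 0.002
grasp_force: 0.0
```

Run:
```python
from h import *
s=r.snapshot("side")
o=r.get_obs();print(o["ee_pos"],o["wrist_force"])
P=cloud(s);a,b=tb(P);z=P[...,2]
m=(a>-.3)&(a<-.26)&(abs(b)<.06)&(z>.09)&(z<.11);m=(z>.085)&(z<.106)&(a<-.29)&(a>-.33)&(abs(b)<.05);print(np.percentile(a[m],[5,50,95]),np.median(b[m]))
go(.568,.312,.094,.1165);go(.626,-.191,.094,.1165)
```

```text
[0.56606333 0.31106596 0.09903739] [ 0.60200744 -0.10226607  0.92245463]
[-0.31924936 -0.31783048 -0.31439258] -0.03611506874523915
[0.0007 0.002  0.005 ] [-0.     -0.0016  0.0086]
[-0.5056 -0.0032  0.0042] [-0.     -0.0016  0.0086]
```

Request:
drive_tool(
  increments=[
    [-0.004,0.002,0.004,0,0,0.0086,1],
    [-0.008,0.002,0.004,0,0,0.0086,1],
    [-0.013,0.002,0.004,0,0,0.0086,1],
    [-0.018,0.002,0.004,0,0,0.0086,1],
    [-0.024,0.002,0.004,0,0,0.0086,1],
    [-0.031,0.002,0.004,0,0,0.0086,1],
    [-0.039,0.002,0.004,0,0,0.0086,1],
    [-0.048,0.002,0.004,0,0,0.0086,1],
  ],
)

```text
clock: 13.63
ee_pos: [0.5732, 0.2656, 0.0947]
eef_rot: [-2.082, -2.347, -0.006]
wrist_force: [-0.5, 8.1, -1.0]
grip_width: -0.001
grasp_force: 3.5
```

Request:
drive_tool(
  increments=[
    [-0.01,0,0,0,0,0,1],
    [-0.02,0,0,0,0,0,1],
    [-0.03,0,0,0,0,0,1],
    [-0.04,0,0,0,0,0,1],
    [-0.05,0,0,0,0,0,1],
    [-0.06,0,0,0,0,0,1],
    [-0.07,0,0,0,0,0,1],
    [-0.08,0,0,0,0,0,1],
  ],
)

```text
clock: 14.3
ee_pos: [0.5829, 0.1859, 0.0947]
eef_rot: [-2.083, -2.347, -0.006]
wrist_force: [-0.1, 6.3, -0.1]
grip_width: -0.001
grasp_force: 3.7
```

Run:
```python
from h import *
s=r.snapshot("side")
o=r.get_obs();print(o["ee_pos"],o["wrist_force"])
P=cloud(s);a,b=tb(P);z=P[...,2];A=tb(o["ee_pos"])[0]
m=(z>.085)&(z<.106)&(a<A+.05)&(a>A-.05)&(abs(b)<.05)&(abs(b)>.02);print(A,np.percentile(a[m],[5,50,95]))
go(.626,-.191,.094,.1165)
cv2.imwrite("pics/a7.png",cv2.resize(s["pixels"][120:340,110:340],None,fx=2.2,fy=2.2))
```

```text
[0.58355594 0.18277608 0.09448082] [-0.92762747  3.62276278  1.94636371]
-0.22172259141852693 [-0.21654669 -0.21504338 -0.2120779 ]
[-0.3762 -0.0013 -0.0006] [ 0.0002 -0.0028  0.0001]
```

View pics/a7.png

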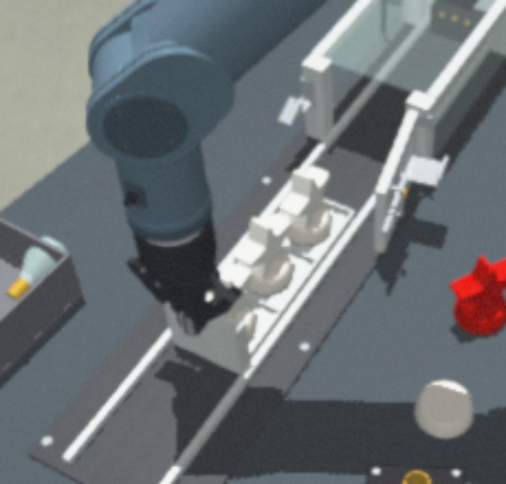

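The gate is fully open at crop (395,175), the tray is moving with all three stars upright, and the path is clear. Pushing on.

Request:
drive_tool(
  increments=[
    [-0.006,0,0,0,0,0,1],
    [-0.015,0,0,0,0,0,1],
    [-0.026,0,0,0,0,0,1],
    [-0.038,0,0,0,0,0,1],
    [-0.05,0,0,0,0,0,1],
    [-0.062,0,0,0,0,0,1],
    [-0.074,0,0,0,0,0,1],
    [-0.086,0,0,0,0,0,1],
  ],
)

```text
clock: 15.02
ee_pos: [0.5931, 0.1007, 0.0945]
eef_rot: [-2.082, -2.348, -0.006]
wrist_force: [-0.8, 8.2, 1.1]
grip_width: 0.004
grasp_force: 4.1
```

Request:
drive_tool(
  increments=[
    [-0.012,0,0,0,0,0,1],
    [-0.024,0,0,0,0,0,1],
    [-0.036,0,0,0,0,0,1],
    [-0.048,0,0,0,0,0,1],
    [-0.06,0,0,0,0,0,1],
    [-0.072,0,0,0,0,0,1],
    [-0.084,0,0,0,0,0,1],
    [-0.094,0,0,0,0,0,1],
  ],
)

```text
clock: 15.68
ee_pos: [0.6043, 0.0073, 0.0945]
eef_rot: [-2.083, -2.347, -0.006]
wrist_force: [-1.5, 8.8, 2.7]
grip_width: -0.001
grasp_force: 4.5
```

Run:
```python
from h import *
o=r.get_obs();print(o["clock"],o["ee_pos"],o["wrist_force"],tb(o["ee_pos"]))
go(.626,-.191,.094,.1165)
```

```text
15.6833 [0.60432302 0.00732714 0.09448313] [-1.46671075  8.81199045  2.74489499] (np.float64(-0.04504161672188305), np.float64(0.0009797864659537412))
[-0.1995 -0.0021 -0.0005] [ 0.0005 -0.0048  0.0028]
```

Request:
drive_tool(
  increments=[
    [-0.012,0,0,0,0,0,1],
    [-0.024,0,0,0,0,0,1],
    [-0.036,0,0,0,0,0,1],
    [-0.048,-0.001,0,0,0,0,1],
    [-0.06,-0.001,0,0,0,0,1],
    [-0.072,-0.001,0,0,0,0,1],
    [-0.084,-0.001,0,0,0,0,1],
    [-0.096,-0.001,0,0,0,0,1],
  ],
)

```text
clock: 16.35
ee_pos: [0.6147, -0.0869, 0.0945]
eef_rot: [-2.081, -2.348, -0.007]
wrist_force: [-1.5, 10.9, 3.6]
grip_width: -0.003
grasp_force: 5.1
```

Request:
drive_tool(
  increments=[
    [-0.012,0,0,0,0,0,1],
    [-0.024,0,0,0,0,0,1],
    [-0.036,0,0,0,0,0,1],
    [-0.047,0,0,0,0,0,1],
    [-0.057,0,0,0,0,0,1],
    [-0.066,0,0,0,0,0,1],
    [-0.074,0,0,0,0,0,1],
    [-0.08,0,0,0,0,0,1],
  ],
)

```text
clock: 17.02
ee_pos: [0.6243, -0.1663, 0.0945]
eef_rot: [-2.082, -2.347, -0.007]
wrist_force: [-1.1, 11.2, 5.9]
grip_width: -0.001
grasp_force: 5.6
```

Run:
```python
from h import *
o=r.get_obs();print(o["clock"],o["ee_pos"],o["wrist_force"],tb(o["ee_pos"]))
```

```text
17.0167 [ 0.62434414 -0.16629508  0.09451626] [-1.11016749 11.17201555  5.90178464] (np.float64(0.12973571987965696), np.float64(-0.00015354052074034732))
```

Request:
drive_tool(
  increments=[
    [-0.005,0,0,0,0,0,1],
    [-0.009,0,0,0,0,0,1],
    [-0.013,0,0,0,0,0,1],
    [-0.016,0,0,0,0,0,1],
    [-0.019,0,0,0,0,0,1],
    [-0.022,0,0,0,0,0,1],
    [-0.024,0,0,0,0,0,1],
    [-0.026,0,0,0,0,0,1],
  ],
)

```text
clock: 17.68
ee_pos: [0.6274, -0.191, 0.0945]
eef_rot: [-2.08, -2.348, -0.007]
wrist_force: [-1.3, 12.0, 6.3]
grip_width: 0.001
grasp_force: 5.8
```

Run:
```python
from h import *
o=r.get_obs();print(o["clock"],o["ee_pos"],o["wrist_force"],tb(o["ee_pos"]))
for n in("side","top"):
    s=r.snapshot(n);P=cloud(s);a,b=tb(P);z=P[...,2]
    m=(z>.085)&(z<.105)&(a<.19)&(a>.135)&(abs(b)<.047)&(abs(b)>.02);print(m.sum(),np.percentile(a[m],[5,50,95]) if m.sum() else 0)
```

```text
17.6833 [ 0.62742545 -0.19096397  0.09453281] [-1.33626447 11.95888392  6.26239104] (np.float64(0.15459736059910845), np.float64(-7.96555031047527e-05))
69 [0.16158066 0.16402234 0.16655201]
4 [0.16571048 0.16686908 0.16847775]
```

Request:
drive_tool(
  increments=[
    [-0.002,0,0,0,0,0,1],
    [-0.003,0,0,0,0,0,1],
    [-0.004,0,0,0,0,0,1],
    [-0.005,0,0,0,0,0,1],
    [-0.005,0,0,0,0,0,1],
  ],
)

```text
clock: 18.2
ee_pos: [0.6276, -0.1922, 0.0945]
eef_rot: [-2.075, -2.347, -0.01]
wrist_force: [-4.0, 18.1, 9.5]
grip_width: -0.0
grasp_force: 9.1
```

Request:
drive_tool(
  increments=[
    [0.005,0,0,0,0,0,1],
    [0.02,0,0,0,0,0,1],
    [0.04,0,0,0,0,0,1],
    [0.06,0,-0.02,0,0,0,1],
    [0.06,0,-0.06,0,0,0,1],
    [0.06,0,-0.1,0,0,0,1],
    [0.06,0,-0.12,0,0,0,1],
  ],
)

```text
clock: 18.78
ee_pos: [0.6221, -0.1417, 0.2184]
eef_rot: [2.084, 2.346, 0.003]
wrist_force: [0.5, -0.4, 0.5]
grip_width: 0.002
grasp_force: 0.0
```

```bash
python3 - <<'E'
from h import *
s=r.snapshot("side");o=r.get_obs()
P=cloud(s);a,b=tb(P);z=P[...,2]
m=(z>.085)&(z<.105)&(a<.19)&(a>.135)&(abs(b)<.047);print("plate",m.sum(),np.percentile(a[m],[5,50,95]) if m.sum() else 0)
a,b=(P[...,:2]-BO)@BX,(P[...,:2]-BO)@BY
m=(z>.108)&(z<.136)&(a<-.03)&(a>-.16)&(b>-.2)&(b<-.06)
d=np.c_[a[m]+.008,b[m]+.074];print("gate",m.sum(),np.percentile(np.arctan2(-d[:,0],d[:,1]),[10,50,90]))
cv2.imwrite("pics/a8.png",cv2.resize(s["pixels"][90:250,200:360],None,fx=3.5,fy=3.5))
E
python3 arc.py -.035 .10 .20 1.79
```

```text
plate 159 [0.16208879 0.16540647 0.16923669]
gate 287 [1.70546419 1.78646367 1.88571182]
18.8333 [ 0.62370873 -0.14215331  0.2213051 ] [ 1.7 -0.6  3.3] [ 0.56  0.62 -0.6   1.57  0.39  1.06 -0.02]
booth xy -0.04329787217180965 0.0038759339677461686
1.79 [ 0.484 -0.104] [ 0.0542 -0.1342  0.0201] [ 0.003   0.0093 -1.7939]
```

View pics/a8.png

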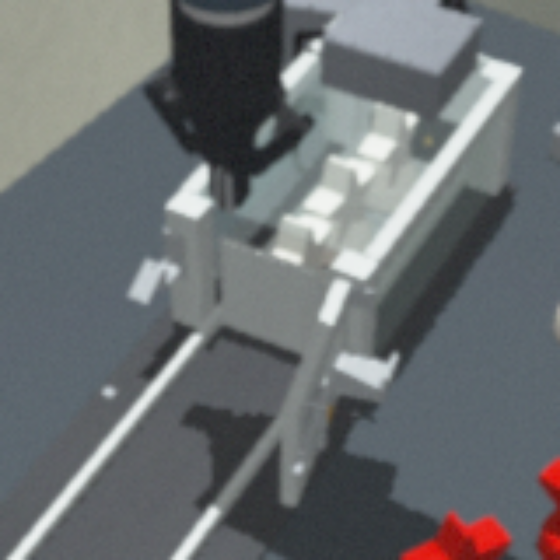

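The tray is fully in, with the plate at crop (270,290), and all three stars are upright inside. The gate is open at (310,400). Next I go round to its outer face.

Request:
drive_tool(
  increments=[
    [0.004,-0.009,0,0,0,-0.12,1],
    [0.008,-0.018,0,0,0,-0.24,1],
    [0.011,-0.027,0,0,0,-0.36,1],
    [0.015,-0.036,0,0,0,-0.48,1],
    [0.018,-0.045,0,0,0,-0.6,1],
    [0.022,-0.054,0,0,0,-0.72,1],
    [0.025,-0.063,0,0,0,-0.84,1],
    [0.029,-0.072,0,0,0,-0.96,1],
  ],
)

```text
clock: 19.5
ee_pos: [0.5447, -0.1221, 0.2134]
eef_rot: [-0.759, -3.047, 0.002]
wrist_force: [0.2, -0.0, 0.2]
grip_width: 0.0
grasp_force: 0.0
```

```bash
python3 arc.py -.035 .10 .20 1.79
```

```text
19.5 [ 0.54468296 -0.12211398  0.21342254] [ 0.2 -0.   0.2] [ 0.77  0.57 -0.85  1.78  0.5   1.02  0.8 ]
booth xy -0.07275303435967151 -0.07214818797750276
1.79 [ 0.484 -0.104] [ 0.0618 -0.0124  0.0135] [-7.000e-04 -1.900e-03 -8.285e-01]
```

Request:
drive_tool(
  increments=[
    [0.009,-0.002,0,0,0,-0.12,1],
    [0.018,-0.004,0,0,0,-0.24,1],
    [0.027,-0.006,0,0,0,-0.36,1],
    [0.036,-0.008,0,0,0,-0.48,1],
    [0.045,-0.01,0,0,0,-0.6,1],
    [0.054,-0.011,0,0,0,-0.72,1],
    [0.062,-0.012,0.0,0,-0.002,-0.83,1],
    [0.062,-0.012,0,0,-0.002,-0.83,1],
  ],
)

```text
clock: 20.17
ee_pos: [0.4835, -0.1027, 0.2132]
eef_rot: [0.532, -3.095, -0.0]
wrist_force: [0.1, 0.7, -0.4]
grip_width: 0.001
grasp_force: 0.0
```

Request:
drive_tool(
  increments=[
    [0,0,0.03,0,0,0,1],
    [0,0,0.055,0,0,0,1],
    [0,0,0.075,0,0,0,1],
    [0,0,0.08,0,0,0,1],
    [0,0,0.08,0,0,0,1],
  ],
)

```text
clock: 20.58
ee_pos: [0.4847, -0.1027, 0.1327]
eef_rot: [0.522, -3.096, -0.001]
wrist_force: [-0.8, -0.2, 0.2]
grip_width: -0.001
grasp_force: 0.0
```

```bash
python3 arc.py -.035 .10 .131 1.79; python3 arc.py -.014 .10 .131 1.79 1.7 1.6 1.5 1.4 1.3 1.2 1.1
```

```text
20.5833 [ 0.4847376  -0.10269916  0.13272482] [-0.8 -0.2  0.2] [ 0.86  0.67 -0.97  1.99  0.73  0.88  1.39]
booth xy -0.09927951226670387 -0.12930675282839973
1.79 [ 0.484 -0.104] [ 0.0009 -0.0011  0.0017] [ 0.0012 -0.0014 -0.0059]
20.5833 [ 0.4847376  -0.10269916  0.13272482] [-0.8 -0.2  0.2] [ 0.86  0.67 -0.97  1.99  0.73  0.88  1.39]
booth xy -0.09927951226670387 -0.12930675282839973
1.79 [ 0.504 -0.097] [-0.0201 -0.001   0.0017] [ 0.0012 -0.0014 -0.0059]
1.7 [ 0.512 -0.093] [-0.0292 -0.0001  0.0017] [ 0.0011 -0.0015  0.0841]
1.6 [ 0.522 -0.09 ] [-0.0393 -0.      0.0017] [ 0.0011 -0.0016  0.1841]
1.5 [ 0.532 -0.087] [-0.0493 -0.001   0.0017] [ 0.001  -0.0016  0.2841]
1.4 [ 0.542 -0.086] [-0.0592 -0.0029  0.0016] [ 0.0009 -0.0017  0.3841]
1.3 [ 0.552 -0.086] [-0.0689 -0.0059  0.0016] [ 0.0008 -0.0017  0.4841]
1.2 [ 0.562 -0.086] [-0.0782 -0.0097  0.0016] [ 0.0007 -0.0018  0.5841]
1.1 [ 0.572 -0.088] [-0.0871 -0.0145  0.0016] [ 0.0007 -0.0018  0.6841]
```

Request:
drive_tool(
  increments=[
    [-0.012,0,0.001,0,-0.001,0,1],
    [-0.02,-0.001,0.001,0,-0.001,0,1],
    [-0.029,0,0.001,0,-0.001,0.084,1],
    [-0.039,0,0.001,0,-0.001,0.184,1],
    [-0.049,-0.001,0.001,0,-0.001,0.284,1],
    [-0.059,-0.003,0.001,0,-0.001,0.384,1],
    [-0.069,-0.006,0.001,0,-0.001,0.484,1],
    [-0.078,-0.01,0.001,0,-0.001,0.584,1],
  ],
)

```text
clock: 21.25
ee_pos: [0.5645, -0.0854, 0.1342]
eef_rot: [0.395, 3.113, 0.002]
wrist_force: [-2.1, -0.4, -0.7]
grip_width: -0.001
grasp_force: 0.4
```

```bash
python3 arc.py -.014 .10 .131 1.2 1.1 1.0 .9 .8 .7 .6 .5 .4
```

```text
21.25 [ 0.56445085 -0.08540653  0.13424876] [-2.1 -0.4 -0.7] [ 0.66  0.7  -0.81  1.81  0.64  0.91  0.87]
booth xy -0.10680060281995206 -0.0480830053083265
1.2 [ 0.562 -0.086] [ 0.0024 -0.0015  0.0032] [ 0.0014  0.0037 -0.0025]
1.1 [ 0.572 -0.088] [-0.0077 -0.0006  0.0033] [0.0016 0.0036 0.0975]
1.0 [ 0.582 -0.09 ] [-0.0178 -0.0006  0.0033] [0.0018 0.0035 0.1975]
0.9 [ 0.591 -0.094] [-0.0278 -0.0017  0.0033] [0.002  0.0034 0.2975]
0.8 [ 0.6   -0.099] [-0.0377 -0.0038  0.0034] [0.0021 0.0033 0.3975]
0.7 [ 0.609 -0.104] [-0.0473 -0.0069  0.0034] [0.0023 0.0032 0.4975]
0.6 [ 0.617 -0.11 ] [-0.0566 -0.0109  0.0034] [0.0025 0.0031 0.5975]
0.5 [ 0.624 -0.117] [-0.0654 -0.0158  0.0035] [0.0027 0.003  0.6975]
0.4 [ 0.63  -0.125] [-0.0737 -0.0216  0.0035] [0.0028 0.0029 0.7975]
```

Request:
drive_tool(
  increments=[
    [-0.008,-0.0006,0.003,0.001,0.003,0.1,1],
    [-0.018,-0.0006,0.003,0.001,0.003,0.2,1],
    [-0.028,-0.0017,0.003,0.001,0.003,0.3,1],
    [-0.038,-0.0038,0.003,0.001,0.003,0.4,1],
    [-0.047,-0.007,0.003,0.001,0.003,0.5,1],
    [-0.0566,-0.011,0.003,0.001,0.003,0.6,1],
    [-0.0654,-0.016,0.003,0.001,0.003,0.7,1],
    [-0.0737,-0.0216,0.003,0.001,0.003,0.8,1],
  ],
)

```text
clock: 21.92
ee_pos: [0.6307, -0.124, 0.1314]
eef_rot: [1.577, 2.717, 0.005]
wrist_force: [0.2, 0.8, -0.0]
grip_width: -0.002
grasp_force: 0.5
```

```bash
python3 arc.py -.014 .10 .131 .4 .35 .3 .25 .2 .15 .1 .05 0 -.05
```

```text
21.9167 [ 0.63072943 -0.1239882   0.1314267 ] [ 0.2  0.8 -0. ] [ 0.53  0.75 -0.61  1.62  0.5   0.94  0.27]
booth xy -0.06048087271345159 0.013043359570933803
0.4 [ 0.63  -0.125] [-0.0004 -0.0006  0.0004] [ 0.0026 -0.0015 -0.0019]
0.35 [ 0.633 -0.129] [-0.0055 -0.      0.0004] [ 0.0026 -0.0016  0.0481]
0.3 [ 0.636 -0.133] [-0.0105  0.0003  0.0004] [ 0.0026 -0.0016  0.0981]
0.25 [ 0.639 -0.137] [-0.0155  0.0004  0.0004] [ 0.0025 -0.0017  0.1481]
0.2 [ 0.641 -0.142] [-0.0206  0.0002  0.0004] [ 0.0025 -0.0018  0.1981]
0.15 [ 0.643 -0.146] [-0.0256 -0.0002  0.0004] [ 0.0024 -0.0018  0.2481]
0.1 [ 0.645 -0.151] [-0.0306 -0.0009  0.0004] [ 0.0024 -0.0019  0.2981]
0.05 [ 0.647 -0.156] [-0.0356 -0.0018  0.0004] [ 0.0023 -0.0019  0.3481]
0.0 [ 0.648 -0.161] [-0.0405 -0.003   0.0004] [ 0.0023 -0.002   0.3981]
-0.05 [ 0.649 -0.166] [-0.0453 -0.0044  0.0003] [ 0.0023 -0.0021  0.4481]
```

Request:
drive_tool(
  increments=[
    [-0.0055,0,0,0.001,-0.001,0.05,1],
    [-0.0105,0,0,0.001,-0.001,0.1,1],
    [-0.0155,0,0,0.001,-0.001,0.15,1],
    [-0.0206,0,0,0.001,-0.001,0.2,1],
    [-0.0256,0,0,0.001,-0.001,0.25,1],
    [-0.0306,-0.001,0,0.001,-0.001,0.3,1],
    [-0.0356,-0.002,0,0.001,-0.001,0.35,1],
    [-0.0405,-0.003,0,0.001,-0.001,0.398,1],
  ],
)

```text
clock: 22.58
ee_pos: [0.6482, -0.1598, 0.1314]
eef_rot: [-2.08, -2.353, -0.004]
wrist_force: [-4.7, 19.9, 5.0]
grip_width: 0.002
grasp_force: 11.2
```

Request:
drive_tool(
  increments=[
    [-0.002,0,0,0,0,0,1],
    [-0.004,0,0,0,0,0,1],
    [-0.005,0,0,0,0,0,1],
    [-0.005,0,0,0,0,0,1],
  ],
)

```text
clock: 22.92
ee_pos: [0.6482, -0.1597, 0.1315]
eef_rot: [-2.069, -2.356, -0.009]
wrist_force: [-3.5, 10.4, 4.0]
grip_width: -0.0
grasp_force: 5.7
```

```bash
cat > chk.py <<'E'
from h import *
o=r.get_obs();print(o["clock"],o["ee_pos"],o["wrist_force"],((o["ee_pos"][:2]-BO)@BX,(o["ee_pos"][:2]-BO)@BY))
for n in("side","top"):
    s=r.snapshot(n);P=cloud(s);a,b=(P[...,:2]-BO)@BX,(P[...,:2]-BO)@BY;z=P[...,2]
    for nm,m in(("gate rail face",(z>.108)&(z<.124)&(a>-.1)&(a<.01)&(b>.015)&(b<.06)),
      ("rail top",(z>.125)&(z<.136)&(a>-.05)&(a<.012)&(abs(b)<.065)),
      ("nose",(z>.075)&(z<.125)&(a>-.06)&(a<-.015)&(b>.07)&(b<.1)),("thumb",(z>.06)&(z<.1)&(a>-.056)&(a<-.03)&(b>-.035)&(b<.01))):
        if m.sum()>2: print(n,nm,m.sum(),np.percentile(a[m],[5,50,95]).round(4),np.percentile(b[m],[5,50,95]).round(3),np.percentile(z[m],[5,50,95]).round(4))
E
python3 chk.py
```

```text
22.9167 [ 0.64817627 -0.15969905  0.13153412] [-3.47207501 10.44420984  4.01794941] (np.float64(-0.02291964376750331), np.float64(0.026041832220344445))
side gate rail face 35 [-0.0361 -0.0288 -0.0121] [0.016 0.029 0.056] [0.1096 0.1178 0.123 ]
side rail top 187 [-0.0346 -0.0124 -0.0009] [-0.062 -0.013  0.056] [0.1261 0.1302 0.1338]
side nose 111 [-0.0566 -0.0366 -0.019 ] [0.072 0.081 0.09 ] [0.0787 0.0905 0.098 ]
side thumb 73 [-0.0488 -0.0395 -0.0321] [-0.031 -0.014  0.005] [0.0919 0.0951 0.0981]
top gate rail face 7 [-0.0344 -0.0342 -0.0297] [0.02  0.026 0.031] [0.1132 0.1205 0.1228]
top rail top 152 [-0.0298 -0.0071  0.0042] [-0.064 -0.041  0.015] [0.1279 0.1303 0.1331]
top nose 71 [-0.0567 -0.0475 -0.0381] [0.071 0.079 0.088] [0.0816 0.0866 0.0918]
top thumb 189 [-0.0548 -0.0432 -0.0315] [-0.031 -0.014  0.005] [0.0915 0.0944 0.0966]
```

Request:
drive_tool(
  increments=[
    [0.01,0,0,0,0,0,1],
    [0.03,0,-0.01,0,0,0,1],
    [0.05,0,-0.05,0,0,0,1],
    [0.09,0,-0.09,0,0,0,1],
    [0.13,0,-0.12,0,0,0,1],
    [0.17,0,-0.15,0,0,0,1],
    [0.2,0,-0.15,0,0,0,1],
    [0.2,0,-0.15,0,0,0,1],
  ],
)

```text
clock: 23.68
ee_pos: [0.6232, 0.0394, 0.285]
eef_rot: [2.07, 2.362, 0.011]
wrist_force: [0.3, 1.4, -0.5]
grip_width: -0.001
grasp_force: 0.0
```

```bash
python3 chk.py
python3 - <<'E'
from h import *
s=r.snapshot("side");t=r.snapshot("top")
cv2.imwrite("pics/a9.png",np.hstack([cv2.resize(s["pixels"][80:280,200:400],None,fx=2,fy=2),cv2.resize(t["pixels"][100:300,300:500],None,fx=2,fy=2)]))
E
```

```text
23.6833 [0.62316365 0.03944847 0.28502035] [ 0.25932157  1.42733503 -0.54633135] (np.float64(-0.2236399177770259), np.float64(0.025308648819073375))
side gate rail face 65 [-0.025  -0.0138 -0.0112] [0.017 0.037 0.056] [0.1088 0.115  0.1229]
side rail top 232 [-0.0165 -0.0103  0.0019] [-0.06 -0.    0.06] [0.1261 0.1304 0.1335]
side nose 110 [-0.0566 -0.0368 -0.0188] [0.073 0.08  0.091] [0.0785 0.0907 0.0984]
side thumb 73 [-0.0474 -0.0396 -0.0306] [-0.031 -0.013  0.005] [0.0921 0.0945 0.0976]
top gate rail face 39 [-0.0284 -0.0123  0.0077] [0.018 0.04  0.057] [0.1089 0.115  0.1235]
top rail top 364 [-0.013  -0.0063  0.0054] [-0.062  0.001  0.061] [0.1266 0.1299 0.1328]
top nose 148 [-0.0553 -0.0355 -0.0172] [0.071 0.08  0.089] [0.0774 0.0906 0.097 ]
top thumb 13 [-0.0355 -0.0318 -0.0302] [-0.006  0.001  0.006] [0.0906 0.0952 0.0975]
```

View pics/a9.png

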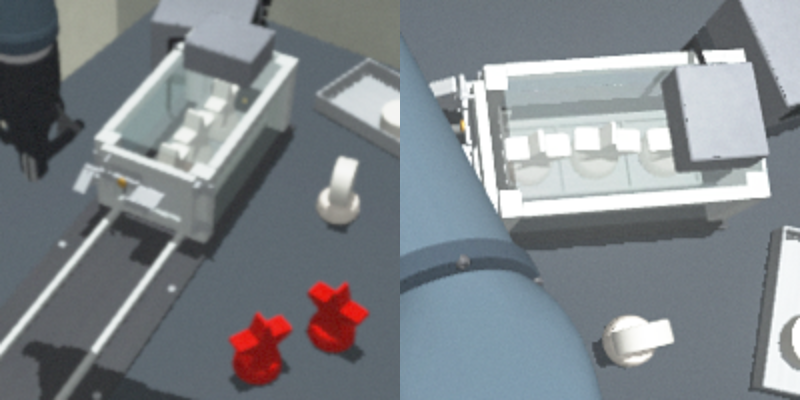

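The gate is shut (face at booth x ≈ -0.014) and the bar is level with the thumb piece at 94.5 mm. All three stars stand upright in the tray inside the box, and the moon and the red stars haven't moved. The arm is clear, so I'm handing in.

```bash
python3 -c "
from station import r
print(r.sign_off())"
```

```text
the job is handed in; nothing more can be done
None
```

I handed the job in at about 24 s: the star stands in the rear bay in line with the other two, the tray is fully in against the stop, the gate is shut with the latch bar level in its catch, and the round nightlight was not touched.

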